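# Set the cooling fan to its mark and clamp it

### The arm

A 7-joint arm with a two-finger parallel gripper is mounted at the origin on the work surface. World frame = base frame: x ahead of the robot, y to its left, z up, the work surface at z = 0. Lengths are in mm, angles in rad, forces in N, time in s.
With the tool pointing down it reaches from about 350 to 900 mm from the base axis. Payload 19.9 kg.
Tool frame: the origin (TCP) lies on the centre line of the jaws, within the pads' length; the fingertips stand bot.nose_length ahead of it and the grasp point (between the pads) lies 2 mm behind it (bot.nose_length is the distance from the TCP to the fingertips, in mm); z points along the fingers, x is the direction in which the jaws open and shut, and the axes are right-handed (so a half turn about z gives the same grasp; the last joint's range is limited). The gripper opens to 94 mm and grips with 3 to 60 N. Pads are 16 mm wide; open, the fingers measure 119 mm over their backs; the gripper's body (75 mm by 177 mm) begins 78 mm behind the grasp point.
Start: joints at [-1.2, 0.417, -0.01, 1.614, 0.005, 1.111, -0.053], TCP at [250.15, 572.735, 222.425] pointing down, gripper open.
Joint ranges: [-2.81, 2.81], [-0.39, 2.02], [-1.27, 1.25], [0.06, 2.57], [-1.19, 4.33], [0.19, 2], [-2.82, 2.82]. Speed limits (rad/s): [1.89, 1.89, 2.39, 2.39, 3.01, 3.01, 3.01].

### API

Orientations are given as a 3x3 rotation matrix whose columns are the frame's x, y, z axes.
In Python, from station import bot gives the robot as it stands. The module is installed in compiled form; this text tells all that it offers.
- The arm moves only by the tool play_rows, never from a script. Its argument "series" is text: rows parted by semicolons, each of 7 numbers parted by spaces: the turn, a rotation vector about the tool's x, y, z in degrees, then the shift along the tool's x, y, z in m, then the opening, from -1 (shut) to 1 (fully open). A call has 1 to 12 rows; each row shifts and turns the commanded pose from where the row before left it, along the tool's axes as they then stand; what a row does not reach is not made up. A row lasts 1/10 s, in which the tool goes at most 50 mm and 8.59 degrees, less where a joint would pass 70% of its speed; a pose out of reach is approached as far as the arm can. A call with a gripper value outside its range is refused whole. The fingers move at their own pace and stop on an object; the grip force is fixed at half the most. Time passes only in rows, so rows that do not move let the fingers close. It gives the time, the measured TCP pose, the force and the opening at its end, in the units of the state.
- bot.observe(): the state, without advancing time (a new reading comes with each control period).
- bot.get_image(name): name is "side" or "top"; returns (picture, depth): 420x560x3 uint8, blue, green, red; 420x560 float32, mm along the optical axis (not along the pixel's ray), 0 where there is no reading.
- bot.calibration(name): a dict with "K" (3x3 intrinsics, pixels), "origin" and "rotation" of the camera in the world. Camera axes: x right, y down, z forward; pixel columns grow to the right and rows downward; lengths in mm; the calibration is good to about 2 mm. A picture is of the moment at which its call begins. calibration takes no time and is no camera call.
- bot.job_done(): hands the job in, once; it reports no verdict.
The state is a dict: "time": time; "qpos": joint angles; "qd": joint speeds; "tau": joint torques, N m; "position": TCP position; "tool_rot": TCP orientation; "contact_force": force on the tool from outside, world axes, zero at the start; "torque": the same for the moment, N m; "width": finger opening in mm.
Only numpy, scipy, OpenCV 4.12 (cv2) and the standard library are available. Lean on these libraries where they do the work, as an engineer would, in place of code of your own. Each camera call takes 0.05 s, during which the arm holds its last target.

### The job

Set the cooling fan in the open chassis to its yellow mark: slide its bracket along the slots in its foot, without straining it against the guide screws, until the red index line is level with the yellow mark (not the white one). Then tighten the black wing knob clockwise to hand-tight, about 0.25 N m, without over-tightening, let go, and leave the loose things lying about where they are.

Things in the scene. Friction and masses are not known exactly. Their poses are not given: they have to be found in the camera images.
- fan_center (a point): Centre of the black 80 x 80 mm cooling fan with its steel back flange: 28 mm thick together along this point's x, which is the way to grip it, from above; top edge 40 mm above this point, underside of its foot 45 mm below. x axis: along the slots, from the fan to the wing knob; y to the left of that; z up. Pushed from up here the foot digs in: up to 20 N, and it lags some mm, so look again.
- fan_bracket: Whole bracket, loose, about 0.9 kg: fan plus grey steel foot 180 x 100 x 5 mm lying on the chassis floor; slides with about 5 N. Origin under the foot, 94 mm ahead (+x) of and 45 mm below the fan's centre, same axes. It slides only along x, 26 mm either way of having its origin on the knob's axis; 1 mm of side play on the guide screws.
- index_line (a point): Outer end of the red index line, 3 mm wide, painted across the left (+y) edge of the foot, on its top: 94 mm ahead (+x) of the fan's centre, 50 mm left, 40 mm below. Same axes as the fan.
- mark_yellow: Yellow tape mark, 4 x 32 mm, on the chassis floor beside the foot's left edge, lying across the slide direction; origin at its middle. x axis: the slide direction, same as the fan's x. The index line is level with it when both have the same position along this x. It lies 14 to 22 mm before or behind the knob's axis.
- mark_white: White tape mark of the same size, for another model: not to be used.
- knob_grip (a point): Grip point of the black wing knob that clamps the foot through its middle slot: on the vertical turning axis, in a flat upright bar 46 mm long (this point's x), 10 mm thick (y), 24 mm high; its top edge is 10 mm above this point, its bottom 14 mm below; under it a hub 23 mm across and a steel pressure washer 26 mm across. The foot's top is 33 mm below this point. z up.
- wing_knob: Whole knob: stays at its height; turning it clockwise (from above) drives the washer down on the foot, 2.2 mm per rad, with no end stop. It has an unknown 0.2 to 2.2 rad to go until the washer touches; the pose does not tell. Free turning takes 0.05 N m; after touching it climbs about 0.4 N m per rad. Hand-tight is 0.25 N m (0.2 to 0.3 is good); above 0.35 the stud pulls out. Stays as left.
- guide_screws: Two fixed shoulder screws in the foot's outer slots, 28 mm behind and 32 mm right, and 28 mm ahead and 32 mm left of the knob's axis; heads 17 mm across, 6 mm above the foot. They stand at most 30 N from the foot: do not drive the slot ends or sides hard against them. Origin on the knob's axis at the chassis floor.
- chassis: Black chassis pan 368 x 304 mm, fixed; origin on the table under the knob's axis, axes as the fan's. Floor 10 mm above the table, flanges 31 mm, rear panel 94 mm high 163 mm behind the knob; heatsink 48 mm high from 132 mm ahead of it; transformer 46 mm and capacitors 50 mm high right of the foot, circuit board 35 mm high left rear.
- screw_tray: Small blue screw tray 62 x 46 x 18 mm in the chassis, left of the foot: bystander, leave.
- screwdriver: Orange screwdriver, 130 mm, in the chassis, right of the foot: bystander, leave.
- solder_spool: Green spool, 52 mm across, 48 mm high, on the bench: bystander.
- multimeter: Yellow meter 140 x 75 x 34 mm on the bench: bystander.
- spare_fan: Spare 80 mm fan lying flat on the bench, 25 mm high: bystander, not the one to set.
- flux_bottle: White bottle, 44 mm across, 100 mm high, on the bench: bystander.
- spanner: Blue-handled spanner, 150 mm, on the bench: bystander; not needed.
Things that resemble listed ones, but are neither listed nor needed, are in the scene too. Leave any pink look-alike of the fan_bracket alone.

How it is judged (in metres and radians):
On the way, in this order (a step that is already met when the one before it is completed fails the run):
1. the red index line is level with the yellow mark, within 3 mm, with the knob still loose (x of index_line in the frame of mark_yellow between -0.003 and 0.003 m and contact force between wing_knob and fan_bracket below 2 N), for 0.2 s.
2. the wing knob clamps the foot with more than 20 N (x of index_line in the frame of mark_yellow between -0.003 and 0.003 m and contact force between wing_knob and fan_bracket above 20 N), for 0.2 s.
At the end, for the whole second after the job is handed in: The index line is level with the yellow mark within 3 mm along the slide direction, the wing knob clamps the foot with more than 20 N (hand-tight), the bracket is at rest and the robot touches nothing (all of step 2 and linear speed of fan_bracket below 0.01 m/s).
It fails at once if the knob was over-tightened: clamp force above 55 N (contact force between wing_knob and fan_bracket above 55 N).
It fails at once if the bracket was strained against the guide screws: more than 30 N (contact force between fan_bracket and guide_screws above 30 N).
It fails at once if a loose thing in the chassis or on the bench was moved more than 15 mm (distance of any of screw_tray, screwdriver, solder_spool, multimeter, spare_fan, flux_bottle, spanner from where it was at the start of the episode above 0.015 m).
It also fails if it takes over 67 s, if anything falls off the work surface, if the arm or the gripper's body presses on something with over 40 N, if the wrist force passes 120 N, or if a joint passes its speed limit or range.

## Working session

There is one attempt and no reset: what is moved stays moved. The work goes in short steps, Python scripts to look and compute and a tool call to move; the robot and the scene stay as the last step left them, time stands still between calls to the robot, and variables do not carry over. Pictures are saved under pics/ and viewed, and the job is handed in when it is done.

Besides the shell and the picture viewer there is one more tool, called after "Call:" in YAML: its name, and indented under it one key for each argument. play_rows: Moves the arm, as the interface text tells. Its arguments: {"type":"object","properties":{"series":{"type":"string"}},"required":["series"]}

```bash
mkdir -p pics
python3 - <<'E'
from station import bot
import cv2, numpy as np
s=bot.observe()
for k,v in s.items(): print(k, np.round(v,3).tolist())
print(bot.nose_length)
for n in("side","top"):
    im,d=bot.get_image(n); cv2.imwrite(f"pics/{n}0.png",im); np.save(f"{n}0.npy",d); 
    c=bot.calibration(n); print(n,{k:np.round(v,4).tolist() for k,v in c.items()})
E
```

```text
time 0.0
qpos [-1.2, 0.418, -0.01, 1.614, 0.005, 1.111, -0.053]
qd [-0.0, -0.0, 0.002, 0.002, 0.002, -0.002, -0.001]
tau [0.002, -85.122, 0.64, -42.601, -0.049, 0.018, 0.0]
position [250.04, 572.427, 221.831]
tool_rot [[0.4, 0.916, -0.0], [0.916, -0.4, -0.001], [-0.001, 0.0, -1.0]]
contact_force [-0.472, -0.666, -0.762]
torque [0.019, -0.023, 0.052]
width 93.927
17.0
side {'K': [[426.8494, 0.0, 280.2633], [0.0, 426.8494, 208.0345], [0.0, 0.0, 1.0]], 'origin': [-52.8632, -654.7134, 747.6134], 'rotation': [[0.7673, -0.3781, 0.5179], [-0.641, -0.4761, 0.6021], [0.0189, -0.794, -0.6077]]}
top {'K': [[493.9645, 0.0, 291.7904], [0.0, 493.9645, 210.7801], [0.0, 0.0, 1.0]], 'origin': [305.3725, 14.2637, 1486.9097], 'rotation': [[0.026, -0.9894, 0.1427], [-0.9995, -0.0281, -0.0121], [0.016, -0.1423, -0.9897]]}
```

View pics/side0.png

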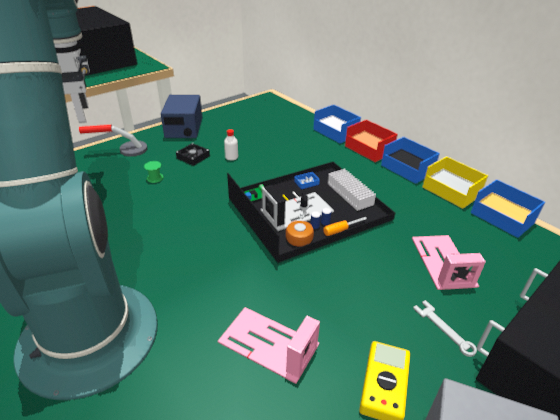

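View pics/top0.png

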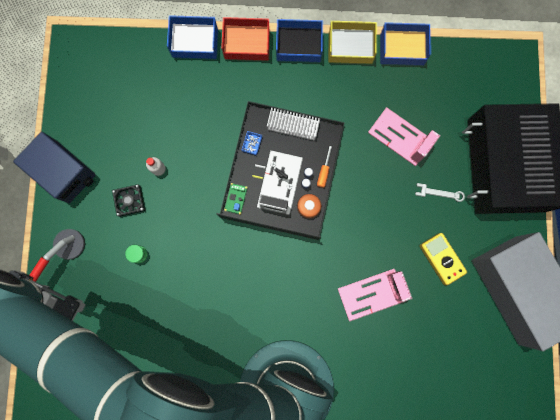

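Run:
```python
import cv2
a=cv2.imread("pics/top0.png")[95:245,210:350]; cv2.imwrite("pics/t0c.png",cv2.resize(a,None,fx=4,fy=4,interpolation=cv2.INTER_CUBIC))
a=cv2.imread("pics/side0.png")[150:270,220:400]; cv2.imwrite("pics/s0c.png",cv2.resize(a,None,fx=4.4,fy=4.4,interpolation=cv2.INTER_CUBIC))
```

```text
(no output)
```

View pics/t0c.png

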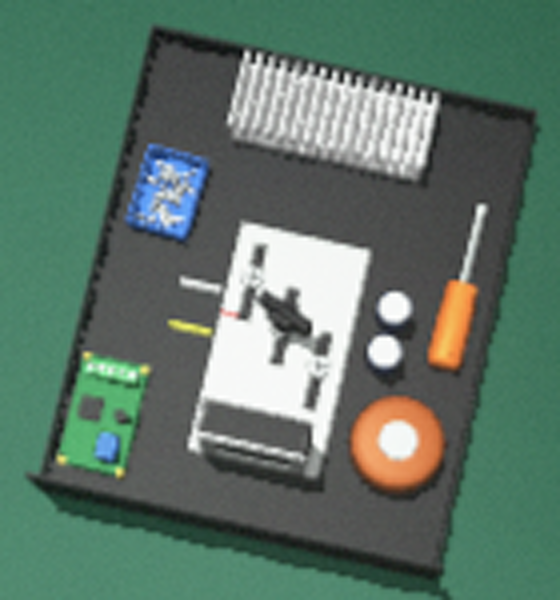

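View pics/s0c.png

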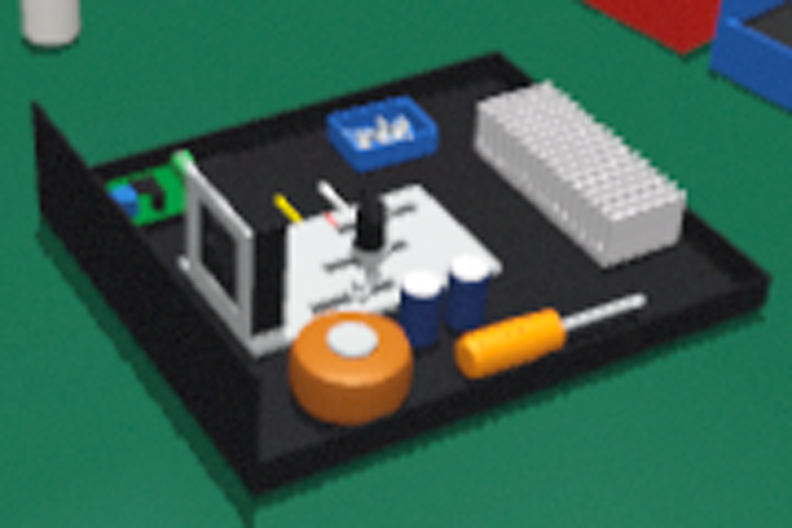

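The top crop shows the red index at about (267,173) full-image, the yellow mark at (257,177), and white at (260,166). The fan has to go back about 17 mm. Now I'll measure it properly.

```bash
cat > h.py <<'E'
import numpy as np, cv2
from station import bot
def ray(n,uv):
    c=bot.calibration(n); K=np.array(c["K"]);R=np.array(c["rotation"]);o=np.array(c["origin"])
    uv=np.atleast_2d(uv).astype(float)
    d=np.c_[(uv[:,0]-K[0,2])/K[0,0],(uv[:,1]-K[1,2])/K[1,1],np.ones(len(uv))]@R.T
    return o,d
def onplane(n,uv,z):
    o,d=ray(n,uv); t=(z-o[2])/d[:,2]; return o+d*t[:,None]
def proj(n,P):
    c=bot.calibration(n); K=np.array(c["K"]);R=np.array(c["rotation"]);o=np.array(c["origin"])
    q=(np.atleast_2d(P)-o)@R@K.T; return q[:,:2]/q[:,2:]
def grab(n,k=1):
    ims=[];ds=[]
    for _ in range(k):
        im,d=bot.get_image(n); ims.append(im.astype(np.float32)); ds.append(d)
    return np.mean(ims,0),np.median(ds,0)
E
python3 - <<'E'
from h import *
top=cv2.imread("pics/top0.png");side=cv2.imread("pics/side0.png")
for n,im,box in(("top",top,(210,95,350,245)),("side",side,(225,155,400,265))):
    x0,y0,x1,y1=box; f=im.astype(float); B,G,R=f[...,0],f[...,1],f[...,2]
    d=np.load(n+"0.npy")
    # black-ish chassis: low saturation/dark vs green bench
    hsv=cv2.cvtColor(im,cv2.COLOR_BGR2HSV)
    for nm,m in (("yellow",(np.minimum(R,G)-B>60)&(abs(R-G)<70)),("red",(R-np.maximum(G,B)>25)&(R>120)),("white",(f.min(2)>150))):
        m=m.astype(np.uint8); mm=np.zeros_like(m); mm[y0:y1,x0:x1]=m[y0:y1,x0:x1]
        k,l,st,c=cv2.connectedComponentsWithStats(mm)
        for i in range(1,k):
            if st[i,4]>=2 and st[i,4]<4000: print(n,nm,st[i].tolist(),c[i].round(1),f[l==i].mean(0).round())
u=[(267,173),(257,177),(260,166),(282,174)]
d=np.load("top0.npy")
print(onplane("top",u,12))
print([d[v,x] for x,v in u])
E
```

```text
top yellow [319, 173, 5, 11, 23] [321.4 178.5] [ 90. 185. 245.]
top yellow [252, 175, 11, 4, 21] [257.2 176.5] [ 98. 200. 197.]
top yellow [231, 183, 2, 2, 3] [231.3 183.3] [110. 191. 191.]
top yellow [245, 187, 2, 1, 2] [245.5 187. ] [125. 223. 220.]
top yellow [224, 209, 2, 2, 3] [224.7 209.3] [112. 198. 202.]
top yellow [239, 212, 2, 2, 4] [239.5 212.5] [108. 197. 193.]
top red [317, 165, 13, 22, 184] [322.7 175.6] [ 71. 142. 223.]
top red [265, 172, 5, 2, 6] [266.7 172.8] [158. 162. 217.]
top red [298, 194, 23, 23, 351] [308.8 205. ] [ 83. 132. 212.]
top white [267, 108, 53, 31, 928] [293.1 123.5] [196. 197. 195.]
top white [247, 135, 11, 17, 69] [251.8 143.4] [208. 196. 182.]
top white [247, 139, 2, 2, 3] [247.7 139.3] [217. 198. 182.]
top white [325, 146, 7, 19, 35] [327.8 154.7] [196. 200. 193.]
top white [257, 151, 46, 59, 1408] [280.3 177.7] [233. 235. 233.]
top white [255, 164, 10, 4, 20] [259.5 165.8] [202. 204. 201.]
top white [305, 168, 8, 8, 51] [308.3 171.4] [230. 230. 227.]
top white [302, 179, 8, 8, 53] [305.6 182.3] [231. 230. 228.]
top white [232, 186, 7, 3, 14] [2
[... 669 characters left out ...]
29, 169, 47, 40, 1023] [351.3 188.6] [184. 182. 184.]
side white [301, 177, 12, 7, 37] [306.7 179.8] [204. 191. 181.]
side white [262, 186, 15, 18, 39] [268.8 194.7] [189. 191. 186.]
side white [277, 192, 57, 38, 859] [304.8 208.7] [222. 221. 221.]
side white [261, 209, 2, 2, 3] [261.7 209.3] [177. 177. 174.]
side white [348, 217, 18, 8, 37] [356.7 220.3] [198. 199. 196.]
side white [294, 223, 12, 8, 75] [299.7 226.6] [215. 220. 225.]
[[632.23740635  74.78519359  12.        ]
 [618.90805427 104.77286082  12.        ]
 [653.42851958  96.86099     12.        ]
 [630.47765163  29.00350858  12.        ]]
[np.float32(1503.9949), np.float32(1508.5881), np.float32(1506.9446), np.float32(1458.4288)]
```

Run:
```python
from h import *
top=cv2.imread("pics/top0.png")
f=top.astype(float); 
# chassis outline: not green
m=((f[...,1]-f[...,2])<25).astype(np.uint8); mm=np.zeros_like(m); mm[95:245,210:350]=m[95:245,210:350]
mm=cv2.morphologyEx(mm,cv2.MORPH_CLOSE,np.ones((5,5)))
cs,_=cv2.findContours(mm,cv2.RETR_EXTERNAL,cv2.CHAIN_APPROX_NONE)
c=max(cs,key=cv2.contourArea); print(cv2.contourArea(c))
P=onplane("top",c[:,0],31)[:,:2].astype(np.float32)
r=cv2.minAreaRect(P); print(r, cv2.boxPoints(r))
# foot/knob: backproject depth points
d=np.load("top0.npy"); 
cal=bot.calibration("top");R=np.array(cal["rotation"]);o=np.array(cal["origin"])
vv,uu=np.mgrid[95:245,210:350]; o,dr=ray("top",np.c_[uu.ravel(),vv.ravel()])
X=o+dr*d[95:245,210:350].ravel()[:,None]
z=X[:,2]; print(np.histogram(z,bins=np.arange(-5,110,5)))
np.save("X0.npy",X)
Z=z.reshape(150,140); img=np.clip(Z*2.2,0,255).astype(np.uint8); cv2.imwrite("pics/z0.png",cv2.resize(img,None,fx=4,fy=4,interpolation=cv2.INTER_NEAREST))
```

```text
11998.0
((641.8247680664062, 29.973419189453125), (313.6780700683594, 372.70257568359375), 78.54324340820312) [[ 428.03387  -86.72595]
 [ 793.31036 -160.75522]
 [ 855.61566  146.67279]
 [ 490.33917  220.70206]]
(array([3381, 4620, 3818, 3831, 1666,  614,  393,  368,  215,  290,  447,
        213,   80,   28,   23,   15,   24,   24,   55,  197,  163,   17]), array([ -5,   0,   5,  10,  15,  20,  25,  30,  35,  40,  45,  50,  55,
        60,  65,  70,  75,  80,  85,  90,  95, 100, 105]))
```

View pics/z0.png

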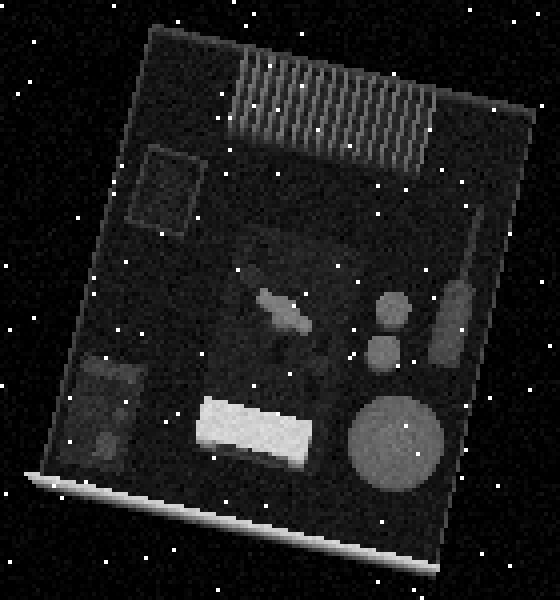

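Run:
```python
from h import *
X=np.load("X0.npy").reshape(150,140,3); Z=X[...,2]
def sub(r0,r1,c0,c1,za,zb):
    s=X[r0:r1,c0:c1].reshape(-1,3); return s[(s[:,2]>za)&(s[:,2]<zb)]
def rect(P): 
    r=cv2.minAreaRect(P[:,:2].astype(np.float32)); return np.round(r[0],1),np.round(r[1],1),round(r[2],2)
def pc(P):
    c=P.mean(0);u,s,v=np.linalg.svd(P[:,:2]-c[:2]); return c.round(1),np.degrees(np.arctan2(v[0,1],v[0,0])).round(2),len(P)
fan=sub(97,118,46,80,80,104); print("fan",pc(fan),rect(fan))
rear=sub(115,145,0,112,75,104); print("rear",pc(rear))
kn=sub(70,86,61,80,40,70); print("knob",pc(kn),rect(kn),np.percentile(kn[:,2],[10,50,90]))
# side flanges: bands
left=sub(10,118,8,40,24,36); right=sub(30,140,108,138,24,38)
for nm,s in(("left",left),("right",right)):
    # robust line
    l=cv2.fitLine(s[:,:2].astype(np.float32),cv2.DIST_WELSCH,5,.01,.01).ravel(); print(nm,l.round(3),np.degrees(np.arctan2(l[1],l[0])),len(s))
hs=sub(10,46,56,112,40,60);print("heatsink",pc(hs),rect(hs))
# foot right/left side edges by image intensity
```

```text
fan (array([530.6,  52.1,  94.4]), np.float64(-101.22), 288) (array([531.3,  51.7]), array([80.1, 28.9]), 78.12)
rear (array([465.4,  65.2,  89.8]), np.float64(78.9), 191)
knob (array([625.2,  32.9,  54.5]), np.float64(-124.95), 80) (array([626. ,  32.7]), array([44.1, 20. ]), 71.4) [46.48959202 55.53423907 59.15619992]
left [ 9.97000e-01 -7.60000e-02  6.86297e+02  1.61243e+02] -4.331015 244
right [ 9.91000e-01 -1.32000e-01  6.14241e+02 -9.72500e+01] -7.5819407 256
heatsink (array([785.1,   2.5,  47.6]), np.float64(-101.19), 351) (array([784.9,   1. ]), array([149.6,  63. ]), 78.36)
```

```bash
cat >> h.py <<'E'
YAW=np.radians(-11.2); EX=np.array([np.cos(YAW),np.sin(YAW)]); EY=np.array([-np.sin(YAW),np.cos(YAW)])
YB={"top":(248,171,266,183),"side":(277,189,293,205)}
def cen(w,box,thr):
    x0,y0,x1,y1=box; s=w[y0:y1,x0:x1].copy(); s[s<thr]=0
    # keep biggest blob
    k,l,st,_=cv2.connectedComponentsWithStats((s>0).astype(np.uint8)); 
    i=1+np.argmax([s[l==j].sum() for j in range(1,k)]); s[l!=i]=0
    yy,xx=np.mgrid[y0:y1,x0:x1]; return np.array([(s*xx).sum(),(s*yy).sum()])/s.sum(), int((s>0).sum())
def measure(n,im,rb):
    B,G,R=[im[...,i] for i in range(3)]
    y,ny=cen(np.minimum(R,G)-B,YB[n],25); r,nr=cen(R-np.maximum(G,B),rb,12)
    py=onplane(n,y,10.3)[0]; pr=onplane(n,r,15)[0]; d=(pr-py)[:2]
    print(n,"Y",y.round(2),ny,py.round(1),"R",r.round(2),nr,pr.round(1),"dx",round(float(d@EX),2),"dy",round(float(d@EY),2))
E
python3 - <<'E'
from h import *
for n,rb in(("top",(262,169,273,177)),("side",(291,195,300,205))):
    measure(n,cv2.imread(f"pics/{n}0.png").astype(float),rb)
    im,d=grab(n,3); measure(n,im,rb)
X=np.load("X0.npy").reshape(150,140,3)[70:86,61:80].reshape(-1,3)
P=X[(X[:,2]>52)&(X[:,2]<66)]; c=P.mean(0); print(c,len(P),cv2.minAreaRect(P[:,:2].astype(np.float32)))
v=np.linalg.svd(P[:,:2]-c[:2])[2][0]; print(np.degrees(np.arctan2(v[1],v[0])))
E
```

```text
top Y [257.06 176.47] 30 [620.9 104.7  10.3] R [266.94 172.94] 9 [631.7  74.9  15. ] dx 16.42 dy -27.22
top Y [257.01 176.47] 29 [620.9 104.9  10.3] R [266.94 172.95] 9 [631.7  74.8  15. ] dx 16.44 dy -27.39
side Y [284.9  197.03] 25 [620.4 108.2  10.3] R [294.72 199.36] 10 [631.1  76.8  15. ] dx 16.51 dy -28.74
side Y [284.89 197.03] 25 [620.4 108.2  10.3] R [294.72 199.36] 10 [631.1  76.9  15. ] dx 16.53 dy -28.71
[626.72171421  33.27256748  56.74338444] 62 ((626.9393310546875, 32.80711364746094), (44.28187561035156, 18.578166961669922), 41.892086029052734)
-124.46888071132085
```

Index to yellow mark is 16.5 mm in both views, and the sizes and heights check out: fan top at 94.4, knob to rear panel 164. I'll turn the tool to the slide direction first.

Call:
play_rows:
  series: "0 0 6.5 0 0 0 0.28;0 0 6.5 0 0 0 0.28;0 0 6.5 0 0 0 0.28;0 0 6.5 0 0 0 0.28;0 0 6.5 0 0 0 0.28;0 0 6.5 0 0 0 0.28;0 0 6.5 0 0 0 0.28;0 0 6.5 0 0 0 0.28;0 0 6.5 0 0 0 0.28;0 0 6.5 0 0 0 0.28;0 0 6.5 0 0 0 0.28;0 0 6.1 0 0 0 0.28"

```text
time: 1.6
position: [250.1, 572.7, 222.4]
tool_rot: [[0.98, -0.199, -0.0], [-0.199, -0.98, -0.0], [0.0, 0.0, -1.0]]
contact_force: [0.1, -0.6, -0.3]
width: 60.1
```

```bash
cat >> h.py <<'E'
def to(x,y,z,yaw=None):
    s=bot.observe(); R=np.array(s["tool_rot"]); p=np.array(s["position"])
    print("t",round(float(s["time"]),2),"pos",p.round(1),"yaw",np.degrees(np.arctan2(R[1,0],R[0,0])).round(2),"down",R[:,2].round(4),"F",np.round(s["contact_force"],1),"M",np.round(s["torque"],3),"w",round(float(s["width"]),1),"q7",round(float(s["qpos"][6]),2))
    print("shift tool m",((np.array([x,y,z])-p)@R/1000).round(4))
E
python3 -c "
from h import *
to(531,52,200)"
```

```text
t 1.6 pos [250.1 572.7 222.4] yaw -11.46 down [-0.e+00 -1.e-04 -1.e+00] F [ 0.1 -0.6 -0.3] M [-0.088  0.054 -0.027] w 60.1 q7 -1.32
shift tool m [0.3787 0.4545 0.0225]
```

Call:
play_rows:
  series: "0 0 -0.25 0.027 0.0325 0 0.28;0 0 0 0.027 0.0325 0 0.28;0 0 0 0.027 0.0325 0 0.28;0 0 0 0.027 0.0325 0 0.28;0 0 0 0.027 0.0325 0 0.28;0 0 0 0.027 0.0325 0 0.28;0 0 0 0.027 0.0325 0 0.28;0 0 0 0.027 0.0325 0 0.28;0 0 0 0.027 0.0325 0 0.28;0 0 0 0.027 0.0325 0 0.28;0 0 0 0.027 0.0325 0 0.28;0 0 0 0.027 0.0325 0 0.28"

```text
time: 2.8
position: [494.7, 126.7, 222.7]
tool_rot: [[0.982, -0.19, 0.0], [-0.19, -0.982, 0.0], [0.0, -0.0, -1.0]]
contact_force: [0.4, 0.9, 0.3]
width: 59.9
```

```bash
python3 -c "
from h import *
to(531,52,140)"
```

```text
t 2.8 pos [494.7 126.7 222.7] yaw -10.93 down [ 4.e-04  3.e-04 -1.e+00] F [0.4 0.9 0.3] M [ 0.033 -0.001 -0.023] w 59.9 q7 -0.37
shift tool m [0.0498 0.0665 0.0827]
```

Call:
play_rows:
  series: "0 0 0 0.025 0.032 0.02 0.28;0 0 0 0.025 0.032 0.03 0.28;0 0 0 0 0 0.03 0.28;0 0 0 0 0 0 0.28;0 0 0 0 0 0 0.28;0 0 0 0 0 0 0.28"

```text
time: 3.4
position: [531.4, 57.2, 144.3]
tool_rot: [[0.982, -0.188, 0.002], [-0.188, -0.982, 0.001], [0.002, -0.001, -1.0]]
contact_force: [0.5, -0.1, -0.5]
width: 60.3
```

```bash
python3 -c "
from h import *
to(531,52,50)
im,d=grab('top');cv2.imwrite('pics/t1.png',cv2.resize(im[80:280,180:380],None,fx=3,fy=3))
im,d=grab('side');cv2.imwrite('pics/s1.png',cv2.resize(im[100:270,200:400],None,fx=3.5,fy=3.5))"
```

```text
t 3.4 pos [531.4  57.2 144.3] yaw -10.86 down [ 1.7e-03  8.0e-04 -1.0e+00] F [ 0.5 -0.1 -0.5] M [-0.033  0.045 -0.015] w 60.3 q7 -0.13
shift tool m [0.0005 0.0053 0.0943][ WARN:0@2.341] global loadsave.cpp:1063 imwrite_ Unsupported depth image for selected encoder is fallbacked to CV_8U.
```

View pics/s1.png

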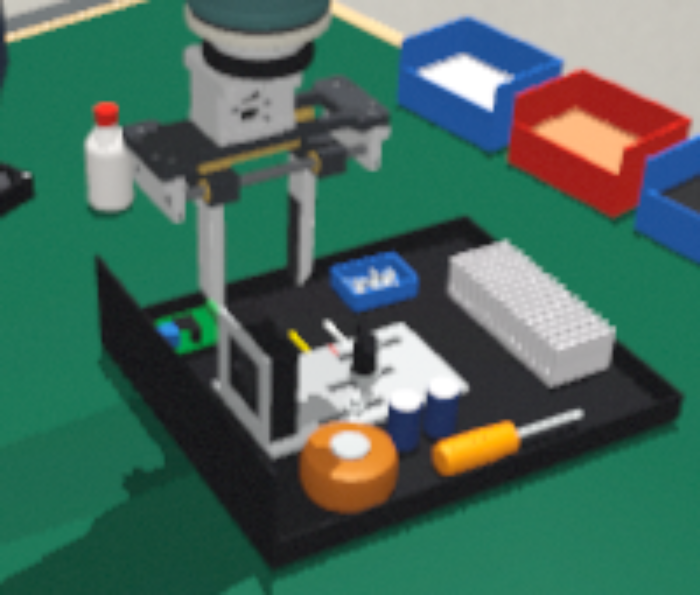

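The side view shows the open jaws above the fan, straddling it along the slide direction, clear of the rear panel. Next I descend.

Call:
play_rows:
  series: "0 0 0.35 0 0.0053 0.02 0.28;0 0 0 0 0 0.02 0.28;0 0 0 0 0 0.02 0.28;0 0 0 0 0 0.02 0.28;0 0 0 0 0 0.014 0.28;0 0 0 0 0 0 0.28;0 0 0 0 0 0 0.28"

```text
time: 4.2
position: [530.1, 51.2, 49.5]
tool_rot: [[0.981, -0.196, 0.001], [-0.196, -0.981, 0.0], [0.0, -0.0, -1.0]]
contact_force: [-1.1, 0.1, 1.5]
width: 60.3
```

```bash
python3 -c "
from h import *
to(531,52,50)"
```

```text
t 4.2 pos [530.1  51.2  49.5] yaw -11.29 down [ 5.e-04  1.e-04 -1.e+00] F [-1.1  0.1  1.5] M [-0.038  0.098 -0.029] w 60.3 q7 -0.04
shift tool m [ 0.0007 -0.001  -0.0005]
```

Call:
play_rows:
  series: "0 0 0 0 0 0 -0.2;0 0 0 0 0 0 -0.4;0 0 0 0 0 0 -0.6;0 0 0 0 0 0 -0.6;0 0 0 0 0 0 -0.6;0 0 0 0 0 0 -0.6"

```text
time: 4.8
position: [529.8, 51.1, 48.9]
tool_rot: [[0.981, -0.196, 0.0], [-0.196, -0.981, 0.0], [0.0, -0.0, -1.0]]
contact_force: [-1.6, 0.4, 5.1]
width: 28.2
```

```bash
python3 -c "
from h import *
to(531,52,50)
for n,rb in(('top',(262,169,273,177)),('side',(290,195,300,205))):
    im,d=grab(n); cv2.imwrite(f'pics/{n}2.png',im.astype('uint8'))
    try: measure(n,im,rb)
    except Exception as e: print(n,e)"
```

```text
t 4.8 pos [529.8  51.1  48.9] yaw -11.29 down [ 0.e+00  1.e-04 -1.e+00] F [-1.6  0.4  5.1] M [0.066 0.494 0.026] w 28.2 q7 -0.04
shift tool m [ 0.001  -0.0011 -0.0011]
top attempt to get argmax of an empty sequence
side Y [285.84 197.96] 17 [619.6 103.   10.3] R [294.66 199.05] 9 [631.9  78.1  15. ] dx 16.94 dy -21.97
```

Call:
play_rows:
  series: "0 0 0 -0.001 0 0 -0.6;0 0 0 -0.001 0 0 -0.6;0 0 0 -0.001 0 0 -0.6;0 0 0 -0.001 0 0 -0.6;0 0 0 -0.001 0 0 -0.6"

```text
time: 5.4
position: [525.4, 52.0, 49.0]
tool_rot: [[0.981, -0.196, 0.001], [-0.196, -0.981, -0.0], [0.001, -0.0, -1.0]]
contact_force: [7.3, -2.0, -0.6]
width: 28.3
```

```bash
cat >> h.py <<'E'
YP={"top":np.array([620.9,104.8]),"side":np.array([620.4,108.2])}
def red(n,im,rb,save=None):
    B,G,R=[im[...,i] for i in range(3)]
    r,nr=cen(R-np.maximum(G,B),rb,12); pr=onplane(n,r,15)[0]
    print(n,"R",r.round(2),nr,"dx vs initial yellow",round(float((pr[:2]-YP[n])@EX),2),"dy",round(float((pr[:2]-YP[n])@EY),2))
    if save: cv2.imwrite(save,im.astype(np.uint8))
E
python3 -c "
from h import *
to(531,52,50)
im,d=grab('side');red('side',im,(286,194,299,204),'pics/s3.png')"
```

```text
t 5.4 pos [525.4  52.   49. ] yaw -11.3 down [ 1.2e-03 -2.0e-04 -1.0e+00] F [ 7.3 -2.  -0.6] M [-0.35  -1.229 -0.002] w 28.3 q7 -0.04
shift tool m [ 0.0054 -0.0011 -0.001 ]
side R [293.51 199.58] 8 dx vs initial yellow 12.88 dy -28.02
```

Call:
play_rows:
  series: "0 0 0 -0.001 0 0 -0.6;0 0 0 -0.001 0 0 -0.6;0 0 0 -0.001 0 0 -0.6;0 0 0 -0.001 0 0 -0.6;0 0 0 -0.001 0 0 -0.6;0 0 0 -0.001 0 0 -0.6;0 0 0 -0.001 0 0 -0.6;0 0 0 -0.001 0 0 -0.6;0 0 0 -0.001 0 0 -0.6;0 0 0 -0.001 0 0 -0.6"

```text
time: 6.45
position: [515.6, 53.9, 49.0]
tool_rot: [[0.981, -0.196, 0.001], [-0.196, -0.981, -0.0], [0.001, -0.0, -1.0]]
contact_force: [4.2, 0.2, -6.6]
width: 27.9
```

```bash
python3 -c "
from h import *
to(531,52,50)
im,d=grab('side',2);red('side',im,(283,194,298,206),'pics/s4.png')"
```

```text
t 6.45 pos [515.6  53.9  49. ] yaw -11.3 down [ 1.1e-03 -1.0e-04 -1.0e+00] F [ 4.2  0.2 -6.6] M [ 0.106  0.454 -0.003] w 27.9 q7 -0.05
shift tool m [ 0.0155 -0.0011 -0.001 ]
side R [287.92 198.96] 27 dx vs initial yellow -0.07 dy -17.94
```

```bash
python3 -c "
import cv2
a=cv2.imread('pics/s4.png')[180:220,260:320];cv2.imwrite('pics/s4c.png',cv2.resize(a,None,fx=10,fy=10,interpolation=cv2.INTER_NEAREST))
f=cv2.imread('pics/s4.png').astype(int)[194:206,280:300]; print(f[...,2]-f[...,:2].max(2)); print(f[...,2]-f[...,1])"
```

```text
[[-4 -2  9 14  9 -3 -3 -2 -2 -3 -2 -3 -1 -1  0 -1 -1 -1 -3 -2]
 [ 0 -2 13 18 20 -4 -3 -1 -2 -4 -2 -2 -2 -2 -1 -2 -1 -1 -2 -2]
 [-2 -3 11 18 19 18 -3 -3 -1 -2 -2 -3 -2 -2 -2 -1 -1 -1 -1 -3]
 [-2 -3 -3  9 17 19 18 -2  0 -2 -2 -2  0 -2 -3 -1 -2 -1 -1 -2]
 [-3 -1 -3 -2 13 18 19 19 -4 -4 -3 -2 -1 -2 -2 -2 -2 -3 -3 -2]
 [-2 -5 -4 -4 -2 12 19 18 18 47 27 -3 -3 -3 -3 -3 -3 -3 -2 -2]
 [-3 -4 -5 -4 -3 -4 11 12  7 16 68 23 -3 -2 -2 -2 -2 -2 -2 -3]
 [-2 -4 -3 -3 -3 -3 -3 -1  1  2 46 65 10 -3 -2 -3 -2 -3 -3 -2]
 [-3 -3 -3 -3 -3 -3 -3 -3 -3 -2  3 38 30 -2 -2 -2 -2 -4 -3 -3]
 [-3 -3 -3 -3 -3 -3 -2 -3 -2 -2 -3 -3 -4 -2 -3 -3 -3 -2 -3 -2]
 [-2 -3 -3 -3 -3 -3 -2 -3 -3 -3 -3 -3 -3 -2 -3 -3 -3 -2 -2 -2]
 [-2 -3 -3 -2 -2 -3 -2 -3 -3 -3 -3 -3 -3 -2 -3 -3 -3 -3 -3 -3]]
[[-1 -1  9 14  9 -2 -1 -1  0 -2 -1 -2  1 -1  0 -1 -1  0  1 -1]
 [ 2 -1 13 18 20 -1  0  0 -1 -1  0 -1  1  1 -1 -2 -1 -1  0  0]
 [ 0 -1 11 18 19 18  0 -1  0  1 -1 -1  1  0 -1 -1 -1 -1 -1 -1]
 [ 0 -1  0  9 17 19 18  0  0  0  0  0  1  0 -1 -1 -1 -1 -1 -2]
 [-1  0 -1  1 13 18 19 19 -2 -1 -1  0  0 -2 -2 -2 -2 -2 -2 -2]
 [ 0 -2 -2 -1  1 12 19 18 18 47 27 -3 -2 -2 -2 -2 -2 -2 -2 -2]
 [-1  1 -2 -1  1  0 11 12  7 16 68 23 -2 -2 -2 -2 -2 -1 -2 -2]
 [ 1 -1 -1 -1 -1 -2 -2 -1  1  2 46 65 10 -3 -2 -2 -2 -2 -2 -2]
 [-1 -1 -3 -2 -2 -2 -3 -2 -2 -2  3 38 30 -2 -2 -2 -1 -2 -2 -2]
 [-2 -2 -2 -2 -2 -2 -2 -2 -2 -2 -3 -2 -3 -2 -2 -1 -2 -2 -3 -2]
 [-2 -2 -3 -2 -2 -2 -2 -2 -2 -2 -2 -2 -2 -2 -2 -2 -2 -2 -2 -2]
 [-2 -2 -3 -2 -2 -2 -2 -3 -3 -3 -3 -2 -3 -2 -3 -2 -2 -2 -2 -3]]
```

View pics/s4c.png

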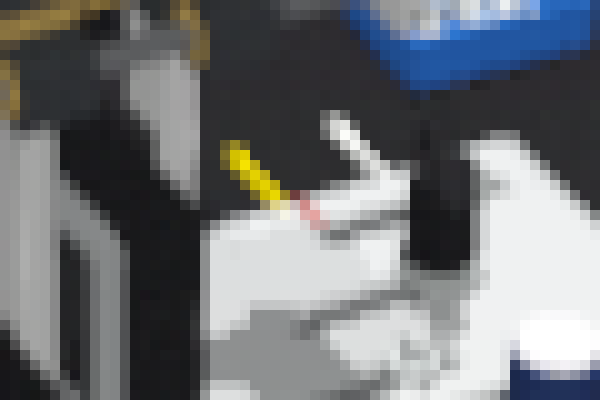

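The zoomed side view shows the red line at about (290.5,200.5), just right of the yellow mark's end, so the two are nearly level. I'll use a stricter red threshold.

```bash
sed -i 's/rb,12); pr/rb,22); pr/' h.py; python3 -c "
from h import *
im=cv2.imread('pics/s4.png').astype(float);red('side',im,(283,194,298,206))
im=cv2.imread('pics/side0.png').astype(float);red('side',im,(291,195,300,205))
im=cv2.imread('pics/s3.png').astype(float);red('side',im,(286,194,299,204));measure('side',im,(286,194,299,204))"
```

```text
side R [290.4 200.5] 8 dx vs initial yellow 2.62 dy -27.79
side R [294.77 199.42] 7 dx vs initial yellow 16.54 dy -29.01
side R [293.51 199.58] 8 dx vs initial yellow 12.88 dy -28.02
side Y [285.08 197.17] 22 [620.4 107.4  10.3] R [293.51 199.58] 8 [627.6  78.2  15. ] dx 12.71 dy -27.22
```

Call:
play_rows:
  series: "0 0 0 -0.001 0 0 -0.6;0 0 0 -0.0008 0 0 -0.6;0 0 0 -0.0007 0 0 -0.6;0 0 0 0 0 0 -0.6;0 0 0 0 0 0 -0.6"

```text
time: 7.05
position: [513.0, 54.4, 49.0]
tool_rot: [[0.981, -0.196, 0.001], [-0.196, -0.981, -0.0], [0.001, -0.0, -1.0]]
contact_force: [5.4, -1.2, 2.8]
width: 27.9
```

```bash
python3 -c "
from h import *
to(531,52,50)
im,d=grab('side',2);red('side',im,(283,194,298,206),'pics/s5.png')"
```

```text
t 7.05 pos [513.   54.4  49. ] yaw -11.3 down [ 8.e-04 -0.e+00 -1.e+00] F [ 5.4 -1.2  2.8] M [-0.101 -0.779  0.007] w 27.9 q7 -0.05
shift tool m [ 0.0181 -0.0011 -0.001 ]
side R [289.71 200.78] 7 dx vs initial yellow 0.15 dy -28.06
```

Level by the side view. I'll release, opening modestly because of the rear panel, then go up and check with both cameras.

Call:
play_rows:
  series: "0 0 0 0 0 0 -0.3;0 0 0 0 0 0 0;0 0 0 0 0 0 0;0 0 0 0 0 0 0;0 0 0 0 0 -0.02 0;0 0 0 0 0 -0.03 0;0 0 0 0 0 -0.03 0;0 0 0 0 0 -0.03 0;0 0 0 0 0 0 0;0 0 0 0 0 0 0"

```text
time: 8.15
position: [512.7, 54.7, 158.9]
tool_rot: [[0.981, -0.196, 0.001], [-0.196, -0.981, 0.0], [0.001, -0.001, -1.0]]
contact_force: [0.4, -0.8, -0.3]
width: 46.8
```

```bash
python3 -c "
from h import *
to(531,52,50)
im,d=grab('side',2);red('side',im,(283,194,298,206),'pics/s6.png')
im,d=grab('top',2);cv2.imwrite('pics/t6.png',im.astype('uint8'));
cv2.imwrite('pics/t6c.png',cv2.resize(im[95:245,210:350].astype('uint8'),None,fx=4,fy=4,interpolation=cv2.INTER_CUBIC))
try: red('top',im,(263,172,272,184))
except Exception as e:print(e)"
```

```text
t 8.15 pos [512.7  54.7 158.9] yaw -11.28 down [ 7.e-04  5.e-04 -1.e+00] F [ 0.4 -0.8 -0.3] M [-0.074  0.1    0.066] w 46.8 q7 -0.16
shift tool m [ 0.0184 -0.0009  0.1089]
side R [289.71 200.8 ] 7 dx vs initial yellow 0.1 dy -28.13
attempt to get argmax of an empty sequence
```

View pics/t6c.png

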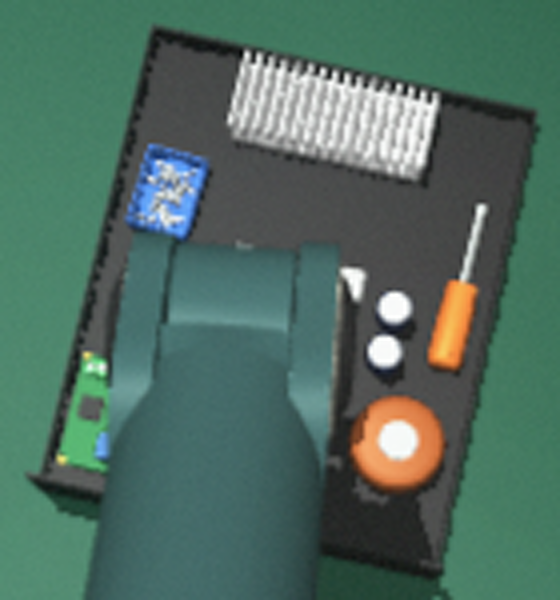

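The arm hides the foot in the top view. I'll move aside to world +y, turn the tool for the knob there, and check from the top.

Call:
play_rows:
  series: "0 0 0 0 -0.04 0 -0.1;0 0 0 0 -0.04 0 -0.1;0 0 0 0 -0.04 0 -0.1;0 0 0 0 -0.04 0 -0.1;0 0 0 0 -0.04 0 -0.1;0 0 -8 0 0 0 -0.1;0 0 -8 0 0 0 -0.1;0 0 -8 0 0 0 -0.1;0 0 -8 0 0 0 -0.1;0 0 -8 0 0 0 -0.1;0 0 -8 0 0 0 -0.1;0 0 -8 0 0 0 -0.1"

```text
time: 9.55
position: [551.5, 250.4, 157.8]
tool_rot: [[0.707, 0.707, -0.001], [0.707, -0.707, -0.001], [-0.001, -0.0, -1.0]]
contact_force: [-0.6, -0.4, 0.6]
width: 42.4
```

Call:
play_rows:
  series: "0 0 -8 0 0 0 -0.1;0 0 -8 0 0 0 -0.1;0 0 -8 0 0 0 -0.1;0 0 -8 0 0 0 -0.1;0 0 -8 0 0 0 -0.1;0 0 -8 0 0 0 -0.1;0 0 -8 0 0 0 -0.1;0 0 -8 0 0 0 -0.1;0 0 -8 0 0 0 -0.1;0 0 -8 0 0 0 -0.1;0 0 -8 0 0 0 -0.1;0 0 -8 0 0 0 -0.1"

```text
time: 10.75
position: [551.5, 250.4, 157.7]
tool_rot: [[-0.777, 0.629, -0.002], [0.629, 0.777, -0.0], [0.001, -0.001, -1.0]]
contact_force: [0.2, 0.0, 0.9]
width: 42.2
```

```bash
python3 -c "
from h import *
to(627,33,100)
im,d=grab('side',2);red('side',im,(283,194,298,206),'pics/s7.png')
im,d=grab('top',6);np.save('t7.npy',d);cv2.imwrite('pics/t7.png',im.astype('uint8'));
cv2.imwrite('pics/t7c.png',cv2.resize(im[95:245,210:350].astype('uint8'),None,fx=4,fy=4,interpolation=cv2.INTER_CUBIC))
try: red('top',im,(262,172,272,184)); measure('top',im,(262,172,272,184))
except Exception as e:print(e)
r0,c0=164,268
vv,uu=np.mgrid[164:184,268:292]; o,dr=ray('top',np.c_[uu.ravel(),vv.ravel()]); X=o+dr*d[164:184,268:292].ravel()[:,None]
for lo in (48,52):
  P=X[(X[:,2]>lo)&(X[:,2]<66)];c=P.mean(0);v=np.linalg.svd(P[:,:2]-c[:2])[2][0];print(len(P),c,np.degrees(np.arctan2(v[1],v[0])),cv2.minAreaRect(P[:,:2].astype('f4')))
"
```

```text
t 10.75 pos [551.5 250.4 157.7] yaw 141.03 down [-1.5e-03 -5.0e-04 -1.0e+00] F [0.2 0.  0.9] M [0.095 0.086 0.033] w 42.2 q7 1.94
shift tool m [-0.1955 -0.1214  0.0577]
side R [289.71 200.78] 7 dx vs initial yellow 0.15 dy -28.05
top R [265.93 178.26] 8 dx vs initial yellow -0.3 dy -28.04
top Y [257.12 176.49] 31 [620.9 104.6  10.3] R [265.68 178.19] 10 [615.4  78.1  15. ] dx -0.26 dy -27.01
71 [625.9110189   32.59303891  55.95174624] -124.77383868593746 ((626.3861083984375, 32.30217742919922), (44.19575500488281, 18.65917205810547), 69.6428451538086)
68 [626.29945044  32.77443301  56.22575979] -124.74001763915938 ((626.513671875, 32.645896911621094), (43.462554931640625, 18.65917205810547), 69.6428451538086)
```

View pics/t7c.png

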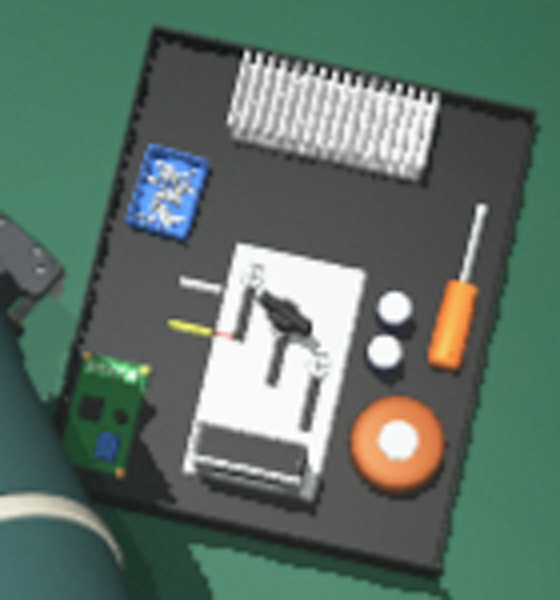

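Both views agree: the offset is +0.15 mm from the side and -0.3 mm from the top. The knob bar lies at about 55° in world, centred at (626.4, 32.7). I'll move over the knob.

Call:
play_rows:
  series: "0 0 -3.7 0 0 0 -0.1;0 0 0 0 0 0 -0.1;0 0 0 0 0 0 -0.1"

```text
time: 11.45
position: [551.8, 250.6, 158.7]
tool_rot: [[-0.812, 0.584, -0.0], [0.584, 0.812, -0.0], [-0.0, -0.0, -1.0]]
contact_force: [0.2, -0.2, -0.3]
width: 42.2
```

```bash
python3 -c "
from h import *
to(626.4,32.7,110)"
```

```text
t 11.45 pos [551.8 250.6 158.7] yaw 144.27 down [-0.e+00 -1.e-04 -1.e+00] F [ 0.2 -0.2 -0.3] M [ 0.084  0.025 -0.021] w 42.2 q7 1.99
shift tool m [-0.1878 -0.1333  0.0487]
```

Call:
play_rows:
  series: "0 0 0 -0.026 -0.019 0 -0.1;0 0 0 -0.027 -0.019 0 -0.1;0 0 0 -0.027 -0.019 0 -0.1;0 0 0 -0.027 -0.019 0 -0.1;0 0 0 -0.027 -0.019 0 -0.1;0 0 0 -0.027 -0.019 0 -0.1;0 0 0 -0.0268 -0.0193 0.02 -0.1;0 0 0 0 0 0.0287 -0.1;0 0 0 0 0 0 -0.1;0 0 0 0 0 0 -0.1;0 0 0 0 0 0 -0.1"

```text
time: 12.55
position: [627.5, 34.0, 111.6]
tool_rot: [[-0.814, 0.581, 0.002], [0.581, 0.814, 0.0], [-0.001, 0.001, -1.0]]
contact_force: [-0.1, 0.2, 0.5]
width: 42.2
```

```bash
python3 -c "
from h import *
to(626.4,32.7,54)
im,d=grab('side',1);cv2.imwrite('pics/s8.png',cv2.resize(im[110:260,220:400].astype('uint8'),None,fx=4,fy=4))"
```

```text
t 12.55 pos [627.5  34.  111.6] yaw 144.45 down [ 1.7e-03  4.0e-04 -1.0e+00] F [-0.1  0.2  0.5] M [0.111 0.09  0.022] w 42.2 q7 2.39
shift tool m [ 0.0002 -0.0018  0.0576]
```

View pics/s8.png

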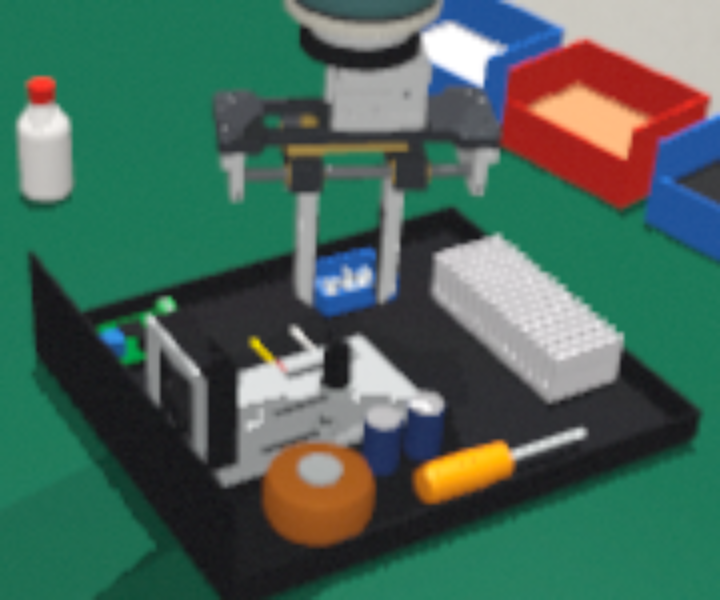

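The side view shows the jaws above the knob with clear space on both sides. Down 57 mm.

Call:
play_rows:
  series: "0 0 0 0 -0.0018 0.015 -0.1;0 0 0 0 0 0.015 -0.1;0 0 0 0 0 0.015 -0.1;0 0 0 0 0 0.0115 -0.1;0 0 0 0 0 0 -0.1;0 0 0 0 0 0 -0.1;0 0 0 0 0 0 -0.1"

```text
time: 13.3
position: [626.3, 31.4, 54.1]
tool_rot: [[-0.813, 0.582, 0.001], [0.582, 0.813, -0.0], [-0.001, 0.0, -1.0]]
contact_force: [-0.1, 0.2, -0.4]
width: 41.9
```

```bash
python3 -c "
from h import *
to(626.4,32.7,54)"
```

```text
t 13.3 pos [626.3  31.4  54.1] yaw 144.4 down [ 7.e-04 -0.e+00 -1.e+00] F [-0.1  0.2 -0.4] M [0.089 0.037 0.019] w 41.9 q7 2.39
shift tool m [0.0006 0.0011 0.0001]
```

Call:
play_rows:
  series: "0 0 0 0.0006 0.001 0 -0.2;0 0 0 0 0 0 -0.4;0 0 0 0 0 0 -0.6;0 0 0 0 0 0 -0.75;0 0 0 0 0 0 -0.9;0 0 0 0 0 0 -1;0 0 0 0 0 0 -1;0 0 0 0 0 0 -1"

```text
time: 14.1
position: [625.3, 33.3, 53.6]
tool_rot: [[-0.813, 0.582, -0.001], [0.582, 0.813, 0.001], [0.001, -0.0, -1.0]]
contact_force: [-5.8, 3.3, 6.8]
width: 9.5
```

```bash
python3 -c "
from h import *
to(626.4,32.7,54)"
```

```text
t 14.1 pos [625.3  33.3  53.6] yaw 144.43 down [-1.5e-03  5.0e-04 -1.0e+00] F [-5.8  3.3  6.8] M [ 0.818  1.525 -0.056] w 9.5 q7 2.39
shift tool m [-0.0013  0.0002 -0.0004]
```

Call:
play_rows:
  series: "0 0 0 0.0008 0 0 -1;0 0 0 0.0007 0 0 -1;0 0 0 0 0 0 -1;0 0 0 0 0 0 -1"

```text
time: 14.5
position: [625.1, 33.3, 53.7]
tool_rot: [[-0.813, 0.582, 0.001], [0.582, 0.813, -0.0], [-0.001, 0.0, -1.0]]
contact_force: [2.6, -0.2, 0.1]
width: 10.0
```

```bash
python3 -c "
from h import *
to(626.4,32.7,54)"
```

```text
t 14.5 pos [625.1  33.3  53.7] yaw 144.4 down [ 7.e-04 -2.e-04 -1.e+00] F [ 2.6 -0.2  0.1] M [ 0.005 -0.639 -0.064] w 10.0 q7 2.39
shift tool m [-0.0014  0.0002 -0.0003]
```

Call:
play_rows:
  series: "0 0 2 0 0 0 -1;0 0 2 0 0 0 -1;0 0 2 0 0 0 -1;0 0 2 0 0 0 -1;0 0 0 0 0 0 -1"

```text
time: 15.0
position: [625.1, 33.4, 53.6]
tool_rot: [[-0.722, 0.692, 0.001], [0.692, 0.722, -0.0], [-0.001, 0.0, -1.0]]
contact_force: [5.1, -1.2, -0.9]
width: 9.7
```

```bash
python3 -c "
from h import *
to(626.4,32.7,54)"
```

```text
t 15.0 pos [625.1  33.4  53.6] yaw 136.23 down [ 6.e-04 -4.e-04 -1.e+00] F [ 5.1 -1.2 -0.9] M [-0.309 -1.308 -0.021] w 9.7 q7 2.27
shift tool m [-0.0014  0.0005 -0.0004]
```

Call:
play_rows:
  series: "0 0 3 -0.0007 0.0004 0 -1;0 0 3 0 0 0 -1;0 0 3 0 0 0 -1;0 0 3 0 0 0 -1;0 0 0 0 0 0 -1"

```text
time: 15.5
position: [625.3, 33.3, 53.7]
tool_rot: [[-0.563, 0.826, -0.001], [0.826, 0.563, -0.0], [0.0, -0.001, -1.0]]
contact_force: [-0.6, -1.7, 4.9]
width: 9.8
```

```bash
cat >> h.py <<'E'
def tq(k=4):
    M=[];F=[]
    for _ in range(k):
        bot.get_image("side"); s=bot.observe(); M.append(s["torque"]);F.append(s["contact_force"])
    M=np.array(M);F=np.mean(F,0);R=np.array(s["tool_rot"]);p=np.array(s["position"])
    print("t",round(float(s["time"]),2),"pos",p.round(1),"yaw",np.degrees(np.arctan2(R[1,0],R[0,0])).round(2),"F",F.round(1),"Ftool",(F@R).round(1),"Mz",M[:,2].round(3),"mean",M.mean(0).round(3),"q7",round(float(s["qpos"][6]),2))
E
python3 -c "
from h import *
tq()"
```

```text
t 15.7 pos [625.2  33.3  53.6] yaw 124.46 F [-2.  -0.9  6.1] Ftool [ 0.4 -2.1 -6.1] Mz [-0.05  -0.047 -0.036 -0.025] mean [-0.17   0.382 -0.04 ] q7 2.1
```

Call:
play_rows:
  series: "0 0 3 0 0 0 -1;0 0 3 0 0 0 -1;0 0 3 0 0 0 -1;0 0 3 0 0 0 -1;0 0 0 0 0 0 -1"

```text
time: 16.2
position: [625.3, 33.3, 53.6]
tool_rot: [[-0.38, 0.925, -0.0], [0.925, 0.38, -0.0], [0.0, -0.001, -1.0]]
contact_force: [-0.8, -0.9, 6.4]
width: 9.9
```

```bash
python3 -c "
from h import *
tq()"
```

```text
t 16.4 pos [625.3  33.3  53.7] yaw 112.46 F [-1.4 -1.   5.4] Ftool [-0.4 -1.6 -5.4] Mz [ 0.003 -0.096  0.01  -0.046] mean [-0.183  0.39  -0.032] q7 1.92
```

Call:
play_rows:
  series: "0 0 3 0 0 0 -1;0 0 3 0 0 0 -1;0 0 3 0 0 0 -1;0 0 3 0 0 0 -1"

```text
time: 16.8
position: [625.3, 33.2, 53.6]
tool_rot: [[-0.179, 0.984, -0.001], [0.984, 0.179, -0.0], [0.0, -0.001, -1.0]]
contact_force: [-1.9, -1.1, 5.5]
width: 9.6
```

```bash
python3 -c "
from h import *
s=bot.observe();print(np.round(s['torque'],3))
tq(2)"
```

```text
[-0.318  0.405  0.02 ]
t 16.9 pos [625.3  33.2  53.6] yaw 100.34 F [-1.4 -1.4  5.9] Ftool [-1.2 -1.7 -5.9] Mz [ 0.014 -0.048] mean [-0.253  0.397 -0.017] q7 1.74
```

Call:
play_rows:
  series: "0 0 3 0 0 0 -1;0 0 3 0 0 0 -1;0 0 3 0 0 0 -1;0 0 3 0 0 0 -1"

```text
time: 17.3
position: [625.3, 33.2, 53.6]
tool_rot: [[0.029, 1.0, -0.001], [1.0, -0.029, -0.0], [-0.0, -0.001, -1.0]]
contact_force: [-1.8, -1.3, 5.0]
width: 9.6
```

```bash
python3 -c "
from h import *
s=bot.observe();print(np.round(s['torque'],3))
tq(3)
im,d=grab('side',1);cv2.imwrite('pics/s9.png',cv2.resize(im[110:260,220:400].astype('uint8'),None,fx=4,fy=4))"
```

```text
[-0.275  0.399  0.106]
t 17.45 pos [625.3  33.2  53.6] yaw 88.42 F [-1.4 -1.   5.9] Ftool [-1.  -1.3 -5.9] Mz [ 0.016 -0.068 -0.009] mean [-0.328  0.394 -0.02 ] q7 1.57
```

View pics/s9.png

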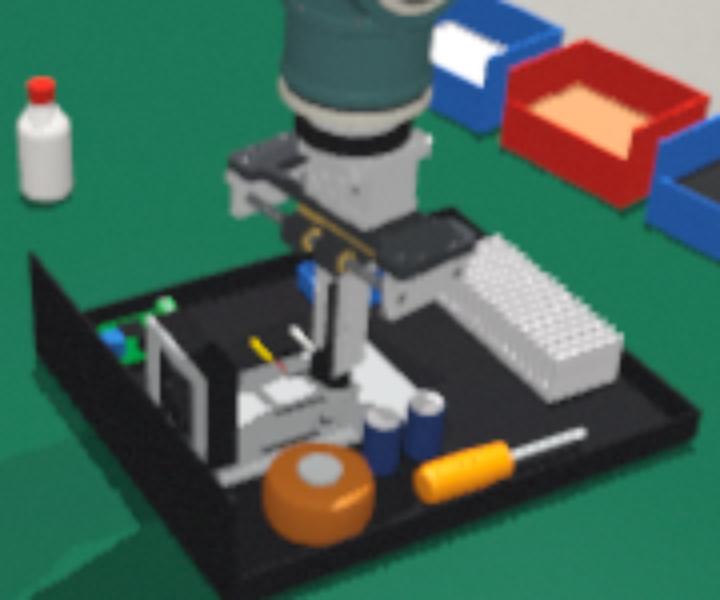

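Call:
play_rows:
  series: "0 0 3 0 0 0 -1;0 0 3 0 0 0 -1;0 0 3 0 0 0 -1;0 0 3 0 0 0 -1"

```text
time: 17.9
position: [625.3, 33.2, 53.6]
tool_rot: [[0.236, 0.972, -0.001], [0.972, -0.236, -0.0], [-0.0, -0.001, -1.0]]
contact_force: [-0.9, -0.3, 5.2]
width: 9.8
```

```bash
python3 -c "
from h import *
s=bot.observe();print(np.round(s['torque'],3))
tq(3)"
```

```text
[-0.348  0.357  0.032]
t 18.05 pos [625.3  33.1  53.6] yaw 76.42 F [-2.  -1.5  6.4] Ftool [-1.9 -1.6 -6.4] Mz [-0.025 -0.108 -0.069] mean [-0.4    0.402 -0.067] q7 1.39
```

Call:
play_rows:
  series: "0 0 3 0 0 0 -1;0 0 3 0 0 0 -1;0 0 3 0 0 0 -1"

```text
time: 18.35
position: [625.3, 33.1, 53.6]
tool_rot: [[0.385, 0.923, -0.001], [0.923, -0.385, -0.0], [-0.0, -0.0, -1.0]]
contact_force: [-1.7, -2.2, 5.2]
width: 9.8
```

```bash
python3 -c "
from h import *
s=bot.observe();print(np.round(s['torque'],3))
tq(3)"
```

```text
[-0.417  0.396  0.033]
t 18.5 pos [625.3  33.1  53.6] yaw 67.42 F [-1.5 -1.9  6. ] Ftool [-2.3 -0.7 -6. ] Mz [ 0.004 -0.062 -0.052] mean [-0.443  0.397 -0.037] q7 1.26
```

Call:
play_rows:
  series: "0 0 3 0 0 0 -1;0 0 3 0 0 0 -1;0 0 3 0 0 0 -1"

```text
time: 18.8
position: [625.3, 33.0, 53.6]
tool_rot: [[0.525, 0.851, -0.001], [0.851, -0.525, -0.0], [-0.0, -0.0, -1.0]]
contact_force: [-1.3, -1.6, 5.9]
width: 10.1
```

```bash
python3 -c "
from h import *
s=bot.observe();print(np.round(s['torque'],3))
tq(3)"
```

```text
[-0.47   0.424  0.027]
t 18.95 pos [625.3  33.1  53.6] yaw 58.42 F [-1.7 -1.5  6.4] Ftool [-2.2 -0.7 -6.4] Mz [ 0.028 -0.037 -0.026] mean [-0.455  0.463 -0.012] q7 1.13
```

Call:
play_rows:
  series: "0 0 3 0 0 0 -1;0 0 3 0 0 0 -1;0 0 3 0 0 0 -1"

```text
time: 19.25
position: [625.3, 33.1, 53.7]
tool_rot: [[0.652, 0.759, -0.001], [0.759, -0.652, -0.0], [-0.0, -0.0, -1.0]]
contact_force: [-2.5, -2.3, 6.4]
width: 9.9
```

```bash
python3 -c "
from h import *
s=bot.observe();print(np.round(s['torque'],3))
tq(3)"
```

```text
[-0.518  0.559  0.122]
t 19.4 pos [625.3  33.   53.7] yaw 49.42 F [-2.1 -1.8  8. ] Ftool [-2.7 -0.5 -8. ] Mz [ 0.099  0.003 -0.008] mean [-0.506  0.561  0.031] q7 1.0
```

Call:
play_rows:
  series: "0 0 3 0 0 0 -1;0 0 3 0 0 0 -1"

```text
time: 19.6
position: [625.3, 33.0, 53.7]
tool_rot: [[0.727, 0.686, -0.001], [0.686, -0.727, -0.0], [-0.0, -0.0, -1.0]]
contact_force: [-3.2, -1.8, 7.1]
width: 9.6
```

```bash
python3 -c "
from h import *
s=bot.observe();print(np.round(s['torque'],3))
tq(3)"
```

```text
[-0.472  0.649  0.167]
t 19.75 pos [625.3  33.   53.7] yaw 43.43 F [-2.4 -2.   8.1] Ftool [-3.1 -0.2 -8.1] Mz [ 0.104  0.02  -0.011] mean [-0.554  0.659  0.038] q7 0.91
```

Call:
play_rows:
  series: "0 0 3 0 0 0 -1;0 0 3 0 0 0 -1"

```text
time: 19.95
position: [625.2, 33.0, 53.7]
tool_rot: [[0.795, 0.607, -0.001], [0.607, -0.795, -0.0], [-0.001, -0.0, -1.0]]
contact_force: [-3.2, -1.8, 7.9]
width: 9.5
```

```bash
python3 -c "
from h import *
s=bot.observe();print(np.round(s['torque'],3))
tq(4)"
```

```text
[-0.495  0.71   0.181]
t 20.15 pos [625.3  33.   53.7] yaw 37.45 F [-3.1 -2.   8.2] Ftool [-3.7 -0.3 -8.2] Mz [0.146 0.054 0.097 0.092] mean [-0.519  0.713  0.097] q7 0.82
```

Call:
play_rows:
  series: "0 0 2 0 0 0 -1;0 0 2 0 0 0 -1"

```text
time: 20.35
position: [625.2, 33.0, 53.7]
tool_rot: [[0.835, 0.55, -0.001], [0.55, -0.835, -0.0], [-0.001, -0.0, -1.0]]
contact_force: [-2.7, -2.0, 8.9]
width: 9.6
```

```bash
python3 -c "
from h import *
s=bot.observe();print(np.round(s['torque'],3))
tq(4)"
```

```text
[-0.516  0.749  0.189]
t 20.55 pos [625.2  33.   53.7] yaw 33.45 F [-2.7 -2.4  8.7] Ftool [-3.6  0.5 -8.7] Mz [0.229 0.193 0.172 0.197] mean [-0.533  0.762  0.198] q7 0.77
```

Call:
play_rows:
  series: "0 0 2 0 0 0 -1;0 0 2 0 0 0 -1"

```text
time: 20.75
position: [625.2, 33.0, 53.8]
tool_rot: [[0.871, 0.491, -0.001], [0.491, -0.871, -0.0], [-0.001, -0.0, -1.0]]
contact_force: [-3.8, -1.8, 9.0]
width: 9.5
```

```bash
python3 -c "
from h import *
s=bot.observe();print(np.round(s['torque'],3))
tq(6)"
```

```text
[-0.544  0.867  0.243]
t 21.05 pos [625.2  33.   53.7] yaw 29.45 F [-3.3 -2.4  9.4] Ftool [-4.1  0.4 -9.4] Mz [0.209 0.175 0.142 0.165 0.173 0.189] mean [-0.577  0.822  0.175] q7 0.71
```

The moving torque is about 0.24 N m. The turn past touch is about 0.5 rad, which predicts 0.25, so I stop turning. Before letting go I'll check the index.

```bash
python3 -c "
from h import *
im,d=grab('side',2);red('side',im,(283,194,298,206),'pics/s10.png')"
```

```text
side R [287.45 199.02] 19 dx vs initial yellow -1.41 dy -17.55
```

Call:
play_rows:
  series: "0 0 0 0 0 0 -0.8;0 0 0 0 0 0 -0.5;0 0 0 0 0 0 -0.2;0 0 0 0 0 0 -0.2;0 0 0 0 0 -0.015 -0.2;0 0 0 0 0 -0.03 -0.2;0 0 0 0 0 -0.03 -0.2;0 0 0 0 0 -0.03 -0.2;0 0 0 0 0 0 -0.2"

```text
time: 22.05
position: [627.4, 33.1, 163.5]
tool_rot: [[0.871, 0.491, 0.006], [0.491, -0.871, 0.001], [0.006, 0.002, -1.0]]
contact_force: [0.9, -0.0, -0.1]
width: 37.1
```

```bash
python3 -c "
from h import *
to(551,250,160)
im,d=grab('side',2);red('side',im,(283,194,298,206),'pics/s11.png')
s=bot.observe();R=np.array(s['tool_rot']); print('world->tool +y200:',np.array([-30,200,0])@R)"
```

```text
t 22.05 pos [627.4  33.1 163.5] yaw 29.4 down [ 6.e-03  9.e-04 -1.e+00] F [ 0.9 -0.  -0.1] M [-0.082 -0.027 -0.029] w 37.1 q7 0.65
shift tool m [ 0.0398 -0.2265  0.0033]
side R [287.28 198.86] 20 dx vs initial yellow -1.48 dy -16.66
world->tool +y200: [ 7.21070106e+01 -1.88945963e+02  4.52415877e-02]
```

The red blob has merged with yellow in that reading, so it isn't valid. I'll move aside and look with both cameras.

Call:
play_rows:
  series: "0 0 0 0.0065 -0.037 0 -0.2;0 0 0 0.0065 -0.037 0 -0.2;0 0 0 0.0065 -0.037 0 -0.2;0 0 0 0.0065 -0.037 0 -0.2;0 0 0 0.0065 -0.037 0 -0.2;0 0 0 0.0065 -0.037 0 -0.2;0 0 0 0 0 0 -0.2;0 0 0 0 0 0 -0.2"

```text
time: 22.95
position: [549.8, 246.3, 157.8]
tool_rot: [[0.87, 0.493, -0.001], [0.493, -0.87, -0.001], [-0.001, 0.0, -1.0]]
contact_force: [0.5, -0.9, -0.0]
width: 37.4
```

```bash
python3 -c "
from h import *
im,d=grab('top',6);cv2.imwrite('pics/t12.png',im.astype('uint8'))
red('top',im,(262,172,272,184)); measure('top',im,(262,172,272,184))
cv2.imwrite('pics/t12c.png',cv2.resize(im[95:245,210:350].astype('uint8'),None,fx=4,fy=4,interpolation=cv2.INTER_CUBIC))
im,d=grab('side',4);cv2.imwrite('pics/s12.png',im.astype('uint8'))
f=im[195:206,280:296];print((f[...,2]-f[...,:2].max(2)).astype(int)); 
g=cv2.imread('pics/s7.png').astype(float)[195:206,280:296];print((g[...,2]-g[...,:2].max(2)).astype(int))
# red minus yellow: require blue channel bright
w=im.copy(); w[im[...,0]<110]=0; red('side',w,(284,194,298,206))
w=cv2.imread('pics/s7.png').astype(float); w[w[...,0]<110]=0; red('side',w,(284,194,298,206))
"
```

```text
top R [265.76 178.21] 8 dx vs initial yellow -0.25 dy -27.48
top Y [257.12 176.49] 31 [620.9 104.6  10.3] R [265.7 178.2] 10 [615.3  78.1  15. ] dx -0.27 dy -27.06
[[-3 -2 13 18 19 -1 -2 -2 -2 -2 -2 -2 -2 -2  0  0]
 [-2 -3  9 18 19 18 -2 -2 -2 -1 -2 -2 -2 -1 -3 -1]
 [-1 -2 -2  9 17 18 17 -2 -2 -2 -2 -1 -1 -2 -2 -1]
 [-1 -2 -1 -1 13 19 18 18 -2 -1 -2 -2 -2 -2 -2 -2]
 [-1 -3 -3 -3 -2 13 19 19 18 24 -3 -3 -2 -2 -2 -2]
 [-4 -4 -4 -2 -3 -3 10 13 14 79 31 -2 -2 -2 -2 -2]
 [-3 -3 -3 -4 -2 -3 -2  0  5 37 70 19 -2 -2 -2 -2]
 [-3 -3 -3 -2 -3 -2 -2 -2 -2  3 43 44 -2 -2 -2 -2]
 [-3 -3 -2 -2 -2 -2 -2 -2 -2 -2 -1  8 -2 -2 -3 -3]
 [-3 -2 -2 -2 -2 -2 -2 -2 -2 -2 -2 -2 -2 -2 -2 -2]
 [-3 -2 -2 -2 -2 -2 -2 -2 -2 -2 -2 -2 -2 -2 -2 -2]]
[[-1 -2 14 18 19 -3 -3 -3 -3 -3 -3 -2 -1 -2 -2  0]
 [-2 -4  9 19 19 18 -2 -2 -3 -3 -3 -2 -2 -3 -3  0]
 [-3 -2 -1  9 18 19 17 -2 -3 -3 -2 -3 -1 -3 -2 -2]
 [-3 -3 -2 -4 12 18 18 18 -2 -2 -3 -3 -2 -2 -2 -3]
 [-3 -4 -3 -3 -5 13 19 19 19 24 -3 -3 -3 -2 -3 -2]
 [-4 -5 -3 -5 -3 -4 10 13 15 78 32 -2 -2 -3 -2 -2]
 [-5 -4 -4 -3 -3 -2 -2  0  5 37 70 19 -3 -3 -2 -2]
 [-4 -4 -3 -3 -3 -3 -2 -2 -2  2 42 44 -2 -2 -2 -2]
 [-4 -2 -2 -3 -2 -2 -3 -2 -2 -2 -1  9 -3 -2 -3 -4]
 [-3 -2 -2 -2 -2 -2 -2 -2 -2 -2 -2 -2 -3 -2 -3 -2]
 [-3 -2 -2 -2 -2 -2 -2 -3 -3 -2 -3 -3 -3 -2 -2 -2]]
side R [289.76 200.92] 6 dx vs initial yellow -0.05 dy -28.71
side R [289.77 200.92] 6 dx vs initial yellow -0.04 dy -28.72
```

View pics/t12c.png

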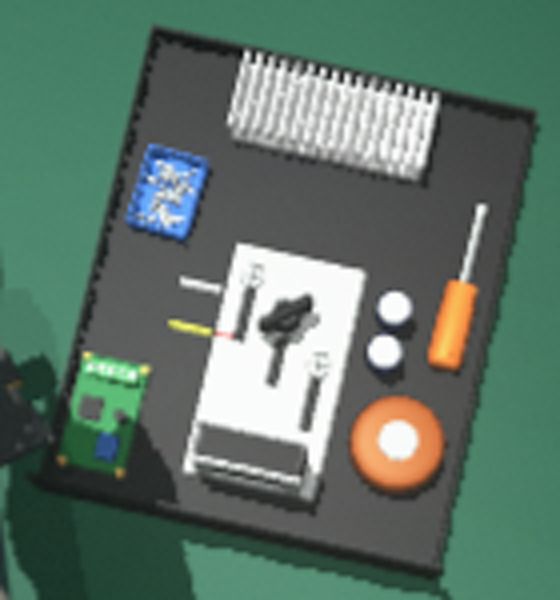

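The bracket hasn't moved since it was set, the index is level in both views, the knob stayed turned, and the tray and screwdriver are untouched. Handing in.

```bash
python3 -c "
from station import bot
print(bot.job_done())"
```

```text
the job is handed in; nothing more can be done
None
```

The fan is set to the yellow mark, the wing knob is tightened to about hand-tight, and the job is handed in at about 23.5 s of robot time.

- **Fan position:** I gripped the fan across its 28 mm thickness and drew the bracket about 16.5 mm back along its slots. Push force read 4–8 N in the samples taken.
- **Knob:** I turned it 115° clockwise in one grip. Torque began to rise after about 86°. I then went about 0.5 rad further and let go.

**Last checks**
- **Index to yellow mark:** −0.05 mm in the side view and about −0.26 mm in the top view. The bracket did not move between setting and after tightening.
- **Final torque:** 0.24 N m while turning and about 0.18 N m at rest, with sensor noise of about ±0.04. The 0.5 rad past touching predicts 0.25 N m. The clamp force can't be measured directly; I infer it is well above 20 N.
- **Bystanders:** the tray and screwdriver look unmoved in the last top view. I didn't re-check the things on the bench, but the arm only passed high above them.
- **Bad readings:** two side-view index readings around the release (−1.4 and −1.5 mm) were wrong, because the red patch had merged with the yellow mark. With the patches separated, that view gave −0.05 mm.

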